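Turn over a leaf of the component sample binder

TASK

An open component sample binder lies on the electronics bench with one stiff leaf left half turned, and somebody has put a flux tin down on the left-hand page. Use only the fingertips, pinching and lifting nothing: first push the tin off the left-hand page so that it stands on the bench clear of the binder, then turn that one leaf over the rings and press it down gently until it lies flat on the left-hand page. Leave the next leaf lying on the right, do not shift the binder, and do not disturb the other things on the bench.

Things in the scene. Friction and masses are not known exactly. Their poses are not given: they have to be found in the camera images.
- book: Open ring binder, loose, 0.95 kg. Origin: centre of its underside, below the middle ring. x runs along the spine, y across the left-hand page, z up. Cover 212 (x) by 282 mm (y), 3 mm thick. Grey leaves, 190 mm long in x, lie from 8 to 130 mm either side of the spine; index tabs reach 144 mm. Steel rings at x = -70, 0, 70 mm, 27 mm across, stand up to 26 mm above the bench.
- leaf (a joint): Angle of the half-turned leaf about the spine line (along x, 13 mm above the bench): 0 flat on the right (-y), 1.57 upright, 3.14 flat on the left-hand page (+y). Starts at 0.4 to 0.8. Rigid sheet 190 x 122 x 4 mm, 0.1 to 0.16 kg, tight on the rings: it stays at any angle where it is left, and takes up to 2 N at its tab to turn. It stops rigidly at 0 and 3.14.
- leaf_tab (a point): Middle of the outer edge of the half-turned leaf's index tab, half-way through its thickness, 144 mm from the spine line. The tab is 40 mm long along the spine, 4 mm thick and sticks out 14 mm beyond the leaf, at the middle of the leaf's free edge.
- next_leaf (a joint): Angle of the leaf that lies flat on the right below the half-turned one, about the same spine line: 0 flat. It can be turned up by mistake.
- left_page (a point): Centre of the left-hand page, on its upper face, 11 mm above the bench (as is the top of the leaf lying flat on the right) and 69 mm from the spine line.
- tin: Round aluminium flux tin with a lid, 52 mm across and 24.5 mm tall, 0.06 to 0.12 kg, closed, standing on the left-hand page 60 to 80 mm from the spine line. Origin: centre of its underside, z up.
- solder: Bystander: small black spool of solder wire standing upright, 54 mm across, 38 mm tall, beyond the far end of the binder. Origin: centre of its underside.
- driver: Bystander: orange-handled screwdriver 160 mm long, lying near the binder's near end, across its spine line. Origin: below its middle.
- jar: Bystander: small jar with a white lid, 52 mm across, 60 mm tall, beyond the far end of the binder. Origin: centre of its underside.
- meter: Bystander: yellow multimeter lying face up, 155 x 78 mm, 40 mm tall, to the right. Origin: centre of its underside.
- cutters: Bystander: side cutters with blue handles lying flat, 140 mm long, 12 mm tall, far right. Origin: near their middle.
- can: Bystander: drink can holding pens, 66 mm across, 170 mm tall with the pens, far left. Origin: centre of its underside.
Not all that is in view belongs to the job. Several things have the shape of the tin; the one meant has the colours described above.

How it is judged:
By the outcome, as a careful person would: the job done as asked, in the order asked, and still so for the second after the job is handed in, with the robot touching nothing.
It also fails if it takes over 58 s, if anything falls off the work surface, if the arm or the gripper's body presses on something with over 40 N, if the wrist force passes 120 N, or if a joint passes its speed limit or range.

ROBOT

A 6-joint arm with a two-finger parallel gripper is mounted at the origin on the work surface. World frame = base frame: x ahead of the robot, y to its left, z up, the work surface at z = 0. Lengths are in m, angles in rad, forces in N, time in s.
With the tool pointing down it reaches from about 0.275 to 0.775 m from the base axis. Payload 14.6 kg.
Tool frame: the origin (TCP) lies on the centre line of the jaws, within the pads' length; the fingertips stand 14 mm ahead of it and the grasp point (between the pads) lies 5 mm behind it (arm.tcp_to_tips is the distance from the TCP to the fingertips, in m); z points along the fingers, y is the line along which they close (so a half turn about z gives the same grasp; the last joint's range is limited). The gripper opens to 85 mm and grips with 20 to 120 N. Pads are 22 mm wide; open, the fingers measure 114 mm over their backs; the gripper's body (76 mm by 85 mm) begins 54 mm behind the grasp point. The pads swing forward as they close: fully open they stand 13 mm farther back than shut.
Start: joints at [-1.378, 0.263, -0.048, 1.259, 0, 1.415], TCP at [0.179, -0.494, 0.245] pointing down, gripper open.
Joint ranges: [-2.65, 2.65], [-0.89, 1.7], [-1.18, 1.37], [-2.13, 2.11], [-1.35, 1.29], [-3.14, 3.14]. Speed limits (rad/s): [1.89, 1.89, 2.57, 2.79, 3.14, 3.14].

INTERFACE

Orientations are given as a unit quaternion [w, x, y, z].
In Python, from cell import sensors, viewer, job_done, arm gives the robot as it stands.
- The arm moves only by the tool step_arm, never from a script. Its argument "commands" is a list of rows, each an object of numbers: "tx", "ty", "tz": the shift along the world's x, y, z in units of 40 cm (1.0 is 40 cm); "rx", "ry", "rz": the turn, a rotation vector about the world's x, y, z in units of pi/2 rad (1.0 is pi/2 rad). A call has 1 to 10 rows; each row is the pose to reach, as a shift and turn from the pose commanded when the call began; what a row does not reach only later rows make up. A row lasts 1/8 s, in which the tool goes at most 62.5 mm and 10.7 degrees, less where a joint would pass 70% of its speed; a pose out of reach is approached as far as the arm can. A call with a number of a shift or a turn outside -1 to 1 is refused whole. A call with a gripper value outside its range is refused whole. "fingers" is the opening, from 0 (shut) to 1 (fully open), set as the call begins (left out, the last holds). The fingers move at their own pace and stop on an object; "grip_force" is the grip in N (left out, the last holds). Time passes only in rows, so rows that repeat a pose let the fingers close. It gives the time, the measured TCP pose, the force, the opening and the grip force at its end, in the units of the state.
- sensors.get_obs(): the state, without advancing time (a new reading comes with each control period).
- viewer.camera(name): name is "scene" or "top" or "wrist"; returns the picture (480x640x3 uint8, blue, green, red); there is no depth.
- viewer.camera_model(name): a dict with "K" (3x3 intrinsics, pixels), "R" (3x3) and "t" (3): a world point X has camera coordinates R X + t. Camera axes: x right, y down, z forward; pixel columns grow to the right and rows downward; lengths in m; the calibration is good to about 2 mm. A picture is of the moment at which its call begins: read the wrist's pose just before it. camera_model takes no time and is no camera call; for the wrist camera it gives the pose at the moment of the call.
- job_done(): hands the job in; it is judged then, once.
Trained networks look in the newest picture that a camera, given by its name, has taken for a name from the list of things; names that differ only in an ending like _2 or _b are one class to them, and where a whole thing is asked for, a point or a joint stands for the part that bears it (a point fixed in the world has none). Each returns a list of dicts, best first, with "confidence" (0 to 1); they miss things now and then, are a little off and sometimes report something else, mostly with a low value. They report only what shows in the picture. A call takes as long as a camera call. They do not tell look-alikes from the thing itself.
- viewer.masks_of(name, camera): "mask" (480x640 bool, what is visible of it).
- viewer.tip_of(name, camera): "position" ([x, y, z] in m, in the coordinates of the camera as it stood for that picture, good to about 4 mm: a listed point, or the origin of a listed thing).
The state is a dict: "clock": time; "q": joint angles; "joint_velocities": joint speeds; "effort": joint torques, N m; "tool_pos": TCP position; "ee_rot": TCP orientation; "wrist_force": force on the tool from outside, world axes, zero at the start; "wrist_torque": the same for the moment, N m; "finger_gap": opening from 0.0 (shut) to 1.0 (fully open); "grasp_force": force on a finger pad.
Only numpy, scipy, OpenCV 4.12 (cv2) and the standard library are available. Lean on these libraries where they do the work, as an engineer would, in place of code of your own. Each camera call takes 0.05 s, during which the arm holds its last target. There are 200 camera calls.

## Working session

There is one attempt and no reset: what is moved stays moved. The work goes in short steps, Python scripts to look and compute and a tool call to move; the robot and the scene stay as the last step left them, time stands still between calls to the robot, and variables do not carry over. Pictures are saved under pics/ and viewed, at most 10 in all, crops included, and the job is handed in when it is done.

Besides the shell and the picture viewer there is one more tool, called after "Request:" by a JSON object that holds its "name" and its "arguments", one argument or row to a line. step_arm: Moves the arm, as the interface text tells. Its arguments: {"type":"object","properties":{"commands":{"type":"array"},"fingers":{"type":"number"},"grip_force":{"type":"number"}},"required":["commands"]}

```bash
mkdir -p pics; ls
cat > h.py <<'E'
import numpy as np, cv2
from cell import sensors, viewer, job_done, arm
def world(p,cam):
    m=viewer.camera_model(cam); return np.array(m["R"]).T@(np.array(p)-np.array(m["t"]))
def onplane(u,v,z,cam):
    m=viewer.camera_model(cam); R=np.array(m["R"]);t=np.array(m["t"])
    d=R.T@np.linalg.inv(m["K"])@[u,v,1]; c=-R.T@t
    return c+d*(z-c[2])/d[2]
def pix(X,cam):
    m=viewer.camera_model(cam); p=np.array(m["K"])@(np.array(m["R"])@np.array(X)+np.array(m["t"])); return p[:2]/p[2]
E
python3 - <<'E'
from h import *
np.set_printoptions(precision=3,suppress=True)
for c in ["top","scene"]:
    im=viewer.camera(c); cv2.imwrite(f"pics/{c}0.png",im)
    for n in ["book","leaf_tab","left_page","tin","solder","driver","jar","meter","cutters","can"]:
        for r in viewer.tip_of(n,c)[:4]:
            w=world(r["position"],c); print(c,n,round(r["confidence"],2),w,pix(w,c))
s=sensors.get_obs(); print(s["clock"],s["tool_pos"],s["ee_rot"])
E
```

```text
pics
top book 0.96 [ 0.55  -0.03   0.004] [325.312 251.804]
top book 0.55 [ 0.657 -0.341  0.002] [459.529 207.905]
top leaf_tab 0.94 [ 0.514 -0.156  0.07 ] [383.392 267.935]
top left_page 0.68 [0.57  0.033 0.01 ] [298.584 242.506]
top tin 0.96 [0.68  0.218 0.   ] [220.037 194.49 ]
top tin 0.61 [0.469 0.198 0.001] [226.465 285.235]
top tin 0.57 [0.559 0.046 0.012] [292.849 247.152]
top solder 0.92 [ 0.694 -0.103  0.006] [357.626 190.408]
top driver 0.82 [ 0.389 -0.01  -0.004] [315.695 321.113]
top driver 0.59 [ 0.693 -0.105  0.006] [358.418 190.734]
top jar 0.96 [ 0.709 -0.027  0.002] [325.228 183.428]
top meter 0.91 [ 0.389 -0.376  0.002] [474.105 323.489]
top meter 0.52 [ 0.39  -0.007 -0.001] [314.804 320.568]
top meter 0.44 [ 0.673  0.42  -0.   ] [133.542 196.326]
top cutters 0.59 [ 0.659 -0.34   0.001] [458.81  207.055]
top can 0.83 [ 0.674  0.418 -0.002] [134.47  195.775]
scene book 0.59 [ 0.544 -0.029  0.002] [301.881 248.636]
scene leaf_tab 0.97 [ 0.509 -0.155  0.072] [246.967 216.202]
scene left_page 0.68 [0.571 0.032 0.011] [328.253 253.955]
scene tin 0.96 [0.556 0.046 0.014] [334.033 248.613]
scene tin 0.96 [0.681 0.221 0.   ] [416.741 294.23 ]
scene tin 0.59 [ 0.471  0.202 -0.001] [397.058 228.584]
scene solder 0.61 [ 0.692 -0.104  0.001] [264.469 297.595]
scene driver 0.66 [ 0.387 -0.005  0.002] [313.395 205.752]
scene driver 0.58 [ 0.548 -0.03  -0.   ] [301.567 250.478]
scene driver 0.56 [0.557 0.048 0.014] [334.952 248.705]
scene jar 0.78 [ 0.713 -0.026  0.004] [300.714 304.576]
scene meter 0.65 [ 0.385 -0.372  0.002] [171.669 205.367]
scene cutters 0.85 [ 0.657 -0.34   0.001] [158.372 285.064]
scene can 0.71 [0.671 0.42  0.003] [509.107 289.825]
1.1 [ 0.179 -0.494  0.245] [-0.     0.985  0.173  0.   ]
```

View pics/top0.png

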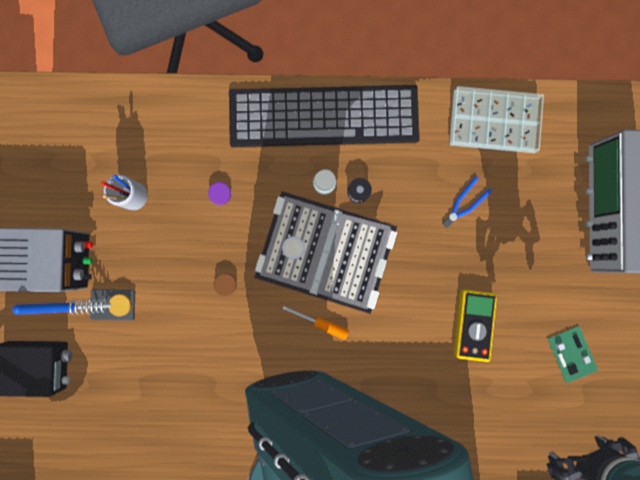

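```bash
python3 -c "
import cv2
a=cv2.imread('pics/top0.png')[160:340,190:430];b=cv2.imread('pics/scene0.png')[180:330,220:440]
cv2.imwrite('pics/c1.png',cv2.resize(a,(800,600),interpolation=2));cv2.imwrite('pics/c2.png',cv2.resize(b,(800,545),interpolation=2))"
```

```text
(no output)
```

View pics/c1.png

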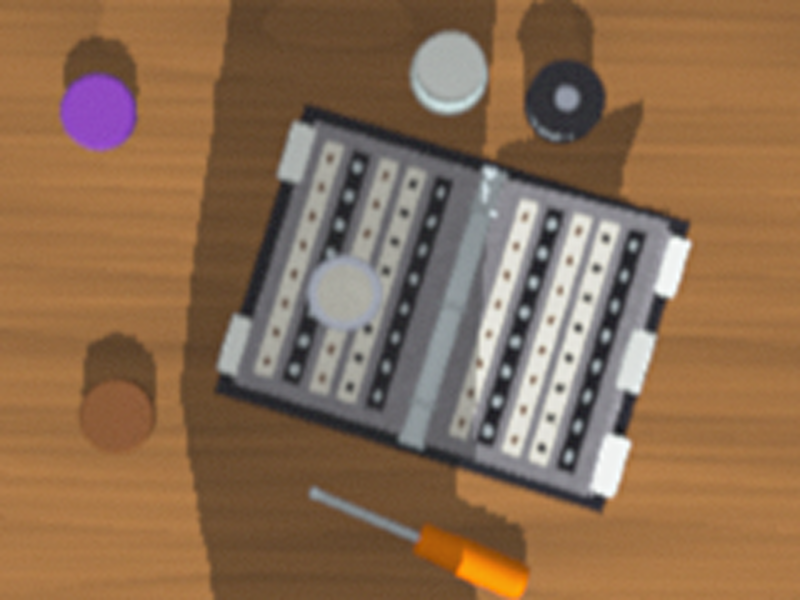

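View pics/c2.png

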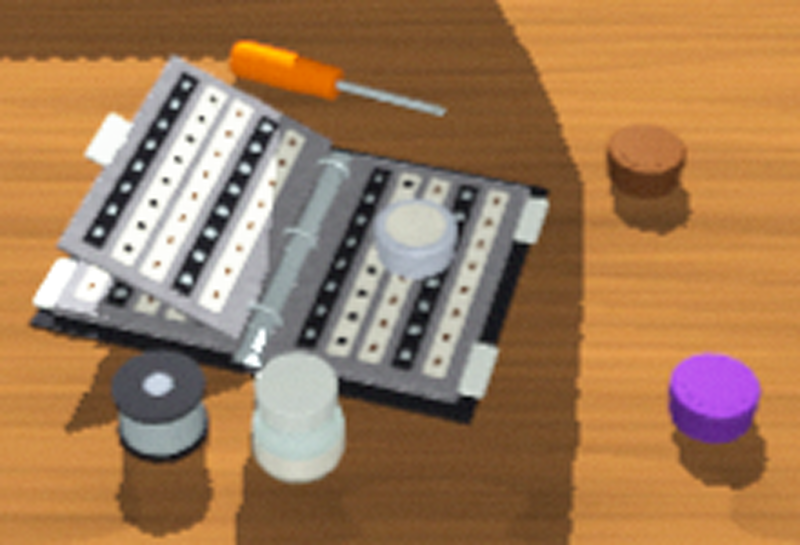

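Could be taken for the tin: silver/pale tin on the page at top (293,247), purple cylinder (220,193), brown one (225,284). The close crop shows that the aluminium one is the tin on the left-hand page, so I choose that. The leaf is half turned, with its middle tab at about scene px (247,216). The driver, jar and spool are clear of the page's left edge.

Run:
```python
from h import *
np.set_printoptions(precision=4,suppress=True)
print([a for a in dir(arm) if a[0]!='_'], arm.tcp_to_tips)
c=[onplane(190+.3*u,160+.3*v,.003,"top") for u,v in [(305,107),(218,390),(603,510),(690,222)]]
C=np.mean(c,0); print(np.array(c),C)
for a,b in [(1,0),(2,3),(1,2),(0,3)]:
    d=c[b]-c[a]; print(np.linalg.norm(d),np.degrees(np.arctan2(d[1],d[0])))
print(onplane(293,247.5,.0355,"top"))
f=np.radians(-17); ex=np.array([np.cos(f),np.sin(f)]); ey=np.array([-ex[1],ex[0]])
for n,p in [("tin",(.557,.046)),("tab",(.5115,-.1555)),("purple",(.68,.219)),("brown",(.47,.2)),("jar",(.711,-.027)),("solder",(.693,-.103))]:
    d=np.array(p)-C[:2]; print(n,d@ex,d@ey)
```

```text
['PlanningError', 'tcp_to_tips'] 0.014
[[ 0.6874  0.0743  0.003 ]
 [ 0.4891  0.1315  0.003 ]
 [ 0.4099 -0.1367  0.003 ]
 [ 0.6108 -0.1956  0.003 ]] [ 0.5493 -0.0316  0.003 ]
0.2064323491966431 -16.071854299407406
0.209277038304186 -16.340580099852996
0.27960352575277203 -106.43658049967854
0.2805814097223623 -105.85488019467776
[0.5576 0.0449 0.0355]
tin -0.015323474491917465 0.07645756993267414
tab 7.755761339579269e-05 -0.12954075095876208
purple 0.05172170557450244 0.2778600123951759
brown -0.14354723078800308 0.19829216404010347
jar 0.1532905923711497 0.05167256527467398
solder 0.15829735632274303 -0.02626928686352597
```

Request:
{"name": "step_arm", "arguments": {
  "commands": [
    {"tx":0.45,"ty":0.6,"rz":0.3},
    {"tx":0.45,"ty":0.6,"rz":0.3},
    {"tx":0.45,"ty":0.6,"rz":0.3},
    {"tx":0.7,"ty":0.95,"rz":0.6},
    {"tx":0.8,"ty":0.97,"rz":0.6},
    {"tx":0.91,"ty":1.0,"rz":0.6},
    {"tx":0.91,"ty":1.0,"rz":0.6},
    {"tx":0.91,"ty":1.0,"rz":0.6},
    {"tx":0.91,"ty":1.0,"rz":0.6},
    {"tx":0.91,"ty":1.0,"rz":0.6}
  ],
  "fingers": 0.3
}}

```text
$.commands[0]: bad value
```

Request:
{"name": "step_arm", "arguments": {
  "commands": [
    {"tx":0.45,"ty":0.6,"tz":0,"rx":0,"ry":0,"rz":0.3},
    {"tx":0.45,"ty":0.6,"tz":0,"rx":0,"ry":0,"rz":0.3},
    {"tx":0.45,"ty":0.6,"tz":0,"rx":0,"ry":0,"rz":0.3},
    {"tx":0.7,"ty":0.9,"tz":0,"rx":0,"ry":0,"rz":0.6},
    {"tx":0.8,"ty":0.95,"tz":0,"rx":0,"ry":0,"rz":0.6},
    {"tx":0.91,"ty":1.0,"tz":0,"rx":0,"ry":0,"rz":0.6},
    {"tx":0.91,"ty":1.0,"tz":0,"rx":0,"ry":0,"rz":0.6},
    {"tx":0.91,"ty":1.0,"tz":0,"rx":0,"ry":0,"rz":0.6},
    {"tx":0.91,"ty":1.0,"tz":0,"rx":0,"ry":0,"rz":0.6},
    {"tx":0.91,"ty":1.0,"tz":0,"rx":0,"ry":0,"rz":0.6}
  ],
  "fingers": 0.3
}}

```text
clock: 2.35
tool_pos: [0.5444, -0.0917, 0.2447]
ee_rot: [-0.0, 0.798, 0.603, -0.0]
wrist_force: [-1.3, -1.4, -0.6]
finger_gap: 0.3
grasp_force: 0.0
```

Request:
{"name": "step_arm", "arguments": {
  "commands": [
    {"tx":0,"ty":0.24,"tz":-0.1,"rx":0,"ry":0,"rz":0},
    {"tx":0,"ty":0.24,"tz":-0.1,"rx":0,"ry":0,"rz":0},
    {"tx":0,"ty":0.24,"tz":-0.1,"rx":0,"ry":0,"rz":0}
  ]
}}

```text
clock: 2.72
tool_pos: [0.5417, 0.0039, 0.2044]
ee_rot: [-0.001, 0.798, 0.602, -0.001]
wrist_force: [0.6, 0.0, -0.1]
finger_gap: 0.303
grasp_force: 0.0
```

Run:
```python
from h import *
np.set_printoptions(precision=4,suppress=True)
print(sensors.get_obs()["tool_pos"])
im=viewer.camera("wrist"); cv2.imwrite("pics/w1.png",im)
for n in ["tin","leaf_tab","left_page","book"]:
    for r in viewer.tip_of(n,"wrist")[:2]:
        w=world(r["position"],"wrist"); d=w[:2]-[.549,-.031]; f=np.radians(-16.2)
        print(n,round(r["confidence"],2),w,"book:",d@[np.cos(f),np.sin(f)],d@[-np.sin(f),np.cos(f)])
```

```text
[0.5417 0.0039 0.2044]
tin 0.88 [0.5571 0.0447 0.01  ] book: -0.013296714902968711 0.07494746831233379
tin 0.72 [ 0.47    0.2023 -0.0001] book: -0.14095478173595147 0.20198452869292083
leaf_tab 0.65 [ 0.5141 -0.158   0.0722] book: 0.001955510659484168 -0.13168762310541998
left_page 0.59 [ 0.55   -0.0327  0.0067] book: 0.0013814067748616303 -0.0013410836812260156
left_page 0.57 [0.5678 0.0326 0.0118] book: 0.00031685185695970637 0.06630244396426825
book 0.64 [ 0.5518 -0.0323  0.0028] book: 0.0030292735463513035 -0.0004877253800700994
```

View pics/w1.png

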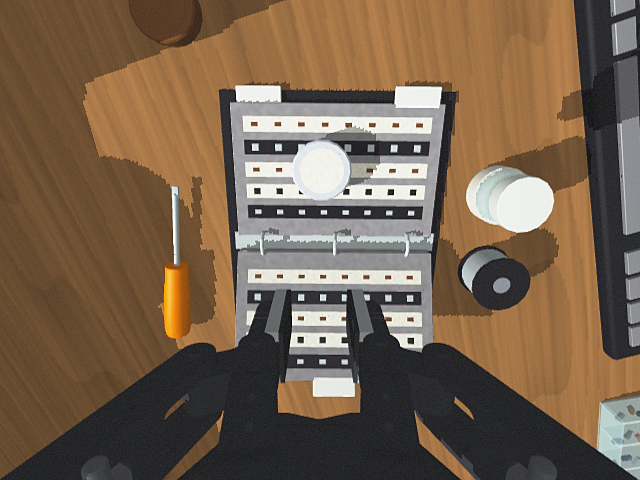

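The wrist view shows the tin at (322,170), the rings along row 242 and the leaf tab at (333,387). The fingers line up with the tin, on its ring side.

Request:
{"name": "step_arm", "arguments": {
  "commands": [
    {"tx":0,"ty":0,"tz":-0.15,"rx":0,"ry":0,"rz":0},
    {"tx":0,"ty":0,"tz":-0.3,"rx":0,"ry":0,"rz":0},
    {"tx":0,"ty":0,"tz":-0.38,"rx":0,"ry":0,"rz":0},
    {"tx":0,"ty":0,"tz":-0.43,"rx":0,"ry":0,"rz":0},
    {"tx":0,"ty":0,"tz":-0.435,"rx":0,"ry":0,"rz":0},
    {"tx":0,"ty":0,"tz":-0.435,"rx":0,"ry":0,"rz":0}
  ]
}}

```text
clock: 3.72
tool_pos: [0.5435, 0.0019, 0.0321]
ee_rot: [0.0, 0.799, 0.601, 0.0]
wrist_force: [0.6, 0.1, 0.4]
finger_gap: 0.297
grasp_force: 0.0
```

Run:
```python
from h import *
s=sensors.get_obs(); print(s["tool_pos"])
a=viewer.camera("scene"); 
cv2.imwrite("pics/s2.png",cv2.resize(a[190:310,250:410],(800,600),interpolation=2))
```

```text
[0.5434651  0.00186507 0.03208002]
```

View pics/s2.png

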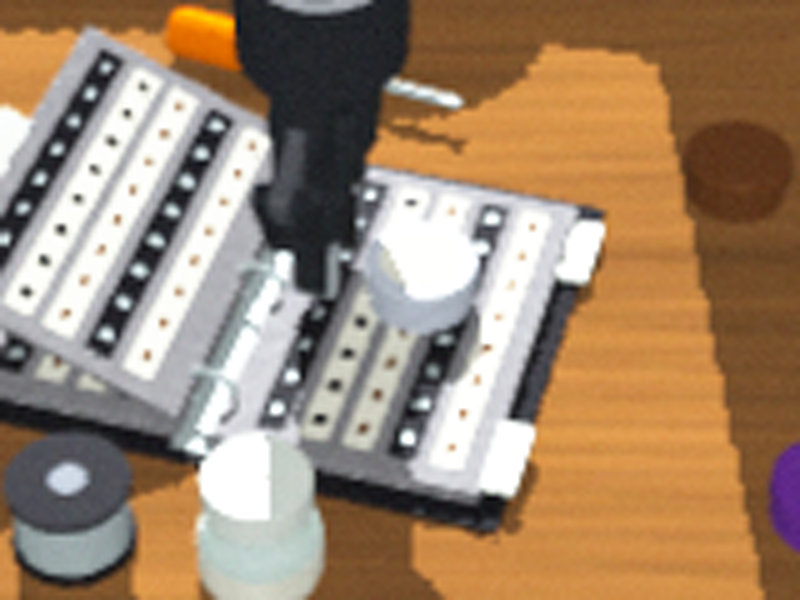

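Request:
{"name": "step_arm", "arguments": {
  "commands": [
    {"tx":0.006,"ty":0.02,"tz":-0.007,"rx":0,"ry":0,"rz":0},
    {"tx":0.012,"ty":0.04,"tz":-0.007,"rx":0,"ry":0,"rz":0},
    {"tx":0.018,"ty":0.06,"tz":-0.007,"rx":0,"ry":0,"rz":0},
    {"tx":0.024,"ty":0.08,"tz":-0.007,"rx":0,"ry":0,"rz":0},
    {"tx":0.03,"ty":0.1,"tz":-0.007,"rx":0,"ry":0,"rz":0},
    {"tx":0.036,"ty":0.12,"tz":-0.007,"rx":0,"ry":0,"rz":0},
    {"tx":0.042,"ty":0.14,"tz":-0.007,"rx":0,"ry":0,"rz":0},
    {"tx":0.048,"ty":0.16,"tz":-0.007,"rx":0,"ry":0,"rz":0},
    {"tx":0.054,"ty":0.18,"tz":-0.007,"rx":0,"ry":0,"rz":0},
    {"tx":0.06,"ty":0.2,"tz":-0.007,"rx":0,"ry":0,"rz":0}
  ]
}}

```text
clock: 5.03
tool_pos: [0.5671, 0.083, 0.0284]
ee_rot: [-0.0, 0.799, 0.601, 0.0]
wrist_force: [-0.4, -0.7, -0.1]
finger_gap: 0.297
grasp_force: 0.2
```

Request:
{"name": "step_arm", "arguments": {
  "commands": [
    {"tx":0.006,"ty":0.02,"tz":0,"rx":0,"ry":0,"rz":0},
    {"tx":0.012,"ty":0.04,"tz":0,"rx":0,"ry":0,"rz":0},
    {"tx":0.018,"ty":0.06,"tz":0,"rx":0,"ry":0,"rz":0},
    {"tx":0.024,"ty":0.08,"tz":0,"rx":0,"ry":0,"rz":0},
    {"tx":0.03,"ty":0.1,"tz":0,"rx":0,"ry":0,"rz":0},
    {"tx":0.03,"ty":0.1,"tz":0,"rx":0,"ry":0,"rz":0}
  ]
}}

```text
clock: 5.78
tool_pos: [0.5791, 0.123, 0.0284]
ee_rot: [-0.0, 0.799, 0.602, 0.0]
wrist_force: [0.3, -0.3, -0.2]
finger_gap: 0.302
grasp_force: 0.0
```

Run:
```python
from h import *
np.set_printoptions(precision=4,suppress=True)
print(sensors.get_obs()["tool_pos"])
for c in ["scene","wrist"]:
  im=viewer.camera(c); cv2.imwrite(f"pics/{c}3.png",im)
  for n in ["tin","book","leaf_tab"]:
    for r in viewer.tip_of(n,c)[:3]:
        w=world(r["position"],c); d=w[:2]-[.549,-.031]; f=np.radians(-16.2)
        print(c,n,round(r["confidence"],2),w,"book:",d@[np.cos(f),np.sin(f)],d@[-np.sin(f),np.cos(f)])
cv2.imwrite("pics/s3.png",cv2.resize(cv2.imread("pics/scene3.png")[190:340,240:440],(800,600),interpolation=2))
```

```text
[0.5791 0.123  0.0284]
scene tin 0.81 [ 0.4696  0.2043 -0.0019] book: -0.14185554305220852 0.2037665256579519
scene tin 0.72 [0.5904 0.1571 0.0022] book: -0.012682270997758233 0.1921624521645328
scene tin 0.59 [0.681  0.2177 0.0005] book: 0.05738685520153584 0.27565670462985437
scene book 0.68 [ 0.5435 -0.0278 -0.0013] book: -0.006187798936620472 0.0015819575017110199
scene leaf_tab 0.77 [ 0.51   -0.1575  0.0742] book: -0.0021489452697270313 -0.13236955486562096
scene leaf_tab 0.66 [ 0.5448 -0.0293  0.001 ] book: -0.004458618318860439 0.0004487644511535551
wrist tin 0.98 [0.5857 0.1513 0.0002] book: -0.015649938077631636 0.1852649665360553
wrist tin 0.94 [0.4677 0.2029 0.0008] book: -0.14327944421222447 0.20189578825013713
wrist tin 0.67 [0.6774 0.2179 0.0026] book: 0.05389330323060802 0.2748339007615223
```

View pics/s3.png

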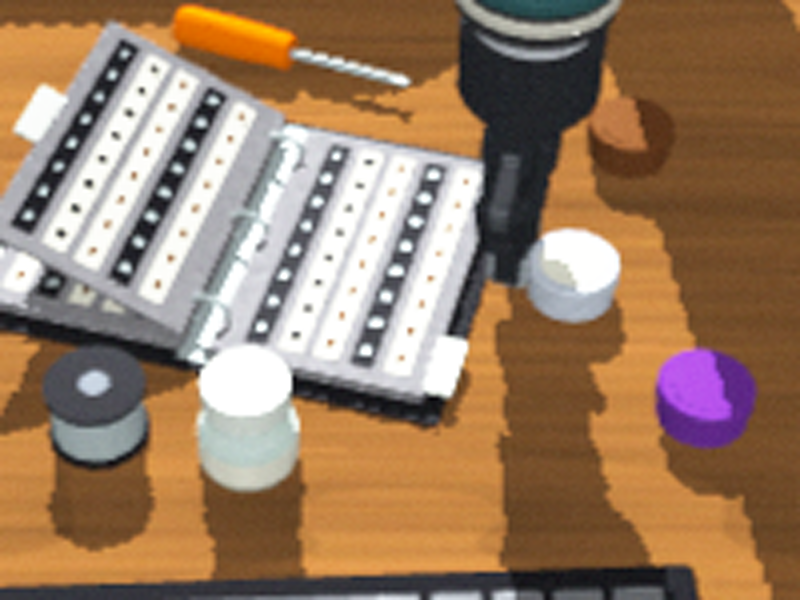

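The tin stands upright on the bench, about 18 mm clear of the binder (crop 572,275). The binder has not moved. Next I back off, shut the fingers and go over to the leaf's outer side, tilting 45° about the spine.

Request:
{"name": "step_arm", "arguments": {
  "commands": [
    {"tx":-0.01,"ty":-0.035,"tz":0,"rx":0,"ry":0,"rz":0},
    {"tx":-0.01,"ty":-0.035,"tz":0.1,"rx":0,"ry":0,"rz":0},
    {"tx":-0.01,"ty":-0.035,"tz":0.25,"rx":0,"ry":0,"rz":0},
    {"tx":-0.01,"ty":-0.035,"tz":0.4,"rx":0,"ry":0,"rz":0},
    {"tx":-0.04,"ty":-0.15,"tz":0.5,"rx":0,"ry":0,"rz":0},
    {"tx":-0.08,"ty":-0.3,"tz":0.5,"rx":0.1,"ry":-0.03,"rz":0},
    {"tx":-0.12,"ty":-0.45,"tz":0.5,"rx":0.2,"ry":-0.06,"rz":0},
    {"tx":-0.16,"ty":-0.6,"tz":0.5,"rx":0.3,"ry":-0.09,"rz":0},
    {"tx":-0.2,"ty":-0.75,"tz":0.5,"rx":0.4,"ry":-0.12,"rz":0},
    {"tx":-0.23,"ty":-0.9,"tz":0.43,"rx":0.48,"ry":-0.14,"rz":0}
  ],
  "fingers": 0
}}

```text
clock: 7.42
tool_pos: [0.4958, -0.1986, 0.2136]
ee_rot: [-0.227, 0.737, 0.556, 0.31]
wrist_force: [1.0, -0.7, -1.0]
finger_gap: 0.004
grasp_force: 0.0
```

Request:
{"name": "step_arm", "arguments": {
  "commands": [
    {"tx":0,"ty":0,"tz":0,"rx":0,"ry":0,"rz":0}
  ]
}}

```text
clock: 7.55
tool_pos: [0.4939, -0.203, 0.2059]
ee_rot: [-0.232, 0.741, 0.55, 0.308]
wrist_force: [-0.5, 0.9, -0.2]
finger_gap: -0.003
grasp_force: 0.0
```

```bash
cat >> h.py <<'E'
from scipy.spatial.transform import Rotation as Ro
B=np.array([.549,-.031]);f=np.radians(-16.2);ex=np.array([np.cos(f),np.sin(f)]);ey=np.array([-ex[1],ex[0]])
def st():
    s=sensors.get_obs();p=np.array(s["tool_pos"]);q=s["ee_rot"];R=Ro.from_quat([q[1],q[2],q[3],q[0]]).as_matrix()
    z=R[:,2]; d=p[:2]-B; t=p+.014*z; e=t[:2]-B
    bk=lambda v:np.array([v[:2]@ex,v[:2]@ey,v[2]])
    print("t",s["clock"],"tcp b",d@ex,d@ey,p[2],"tip b",e@ex,e@ey,t[2]); print("zdir b",bk(z),"ydir b",bk(R[:,1]),"F b",bk(np.array(s["wrist_force"])),"q",np.array(s["q"]))
E
python3 - <<'E'
from h import *
np.set_printoptions(precision=3,suppress=True); st()
E
```

```text
t 7.55 tcp b -0.004936675546973048 -0.18055772335708997 0.20585605988138386 tip b -0.004902726407114222 -0.17058910870046368 0.196026229298734
zdir b [ 0.002  0.712 -0.702] ydir b [ 1.    -0.009 -0.006] F b [-0.746  0.719 -0.189] q [-0.863  0.545  0.029  1.56   0.64   0.831]
```

Request:
{"name": "step_arm", "arguments": {
  "commands": [
    {"tx":0,"ty":-0.04,"tz":-0.13,"rx":0,"ry":0,"rz":0},
    {"tx":0,"ty":-0.04,"tz":-0.26,"rx":0,"ry":0,"rz":0},
    {"tx":0,"ty":-0.04,"tz":-0.36,"rx":0,"ry":0,"rz":0},
    {"tx":0,"ty":-0.04,"tz":-0.39,"rx":0,"ry":0,"rz":0},
    {"tx":0.015,"ty":0.0,"tz":-0.4,"rx":0,"ry":0,"rz":0},
    {"tx":0.03,"ty":0.06,"tz":-0.41,"rx":0,"ry":0,"rz":0},
    {"tx":0.045,"ty":0.115,"tz":-0.412,"rx":0,"ry":0,"rz":0},
    {"tx":0.045,"ty":0.115,"tz":-0.412,"rx":0,"ry":0,"rz":0}
  ]
}}

```text
clock: 8.55
tool_pos: [0.5148, -0.1484, 0.0484]
ee_rot: [-0.229, 0.737, 0.557, 0.306]
wrist_force: [0.4, -0.2, 0.8]
finger_gap: -0.002
grasp_force: 0.0
```

```bash
cat > plan.py <<'E'
from h import *
np.set_printoptions(precision=3,suppress=True); st()
s=sensors.get_obs();p=np.array(s["tool_pos"]);q=s["ee_rot"]
zb=Ro.from_quat([q[1],q[2],q[3],q[0]]).as_matrix()[:,2]; al0=np.arctan2(-zb[2],zb[:2]@ey)
import sys
th0,th1,n,r,x=map(float,sys.argv[1:6])
for th in np.linspace(th0,th1,int(n)):
    al=np.interp(th,[1.0,2.0],[np.pi/4,np.pi/2])
    d=np.array([np.cos(al),-np.sin(al)]);N=np.array([np.sin(al),np.cos(al)])
    K=np.array([0,.013])+r*np.array([-np.cos(th),np.sin(th)])-.002*np.array([np.sin(th),np.cos(th)])
    T=K-.011*N-.014*d; W=np.array([*(B+T[0]*ey+x*ex),T[1]])
    a=(al0-al)*2/np.pi
    print(f"{th:.2f}",((W-p)/.4).round(3),np.round([a*ex[0],a*ex[1]],3))
E
python3 plan.py .45 1.6 10 .108 0
python3 - <<'E'
from h import *
a=viewer.camera("scene"); cv2.imwrite("pics/s4.png",cv2.resize(a[150:300,180:380],(800,600),interpolation=2))
E
```

```text
t 8.55 tcp b -7.194988613362638e-05 -0.1222994337552314 0.04838969019957833 tip b -6.825334110528762e-05 -0.11241085883853706 0.038479287964932225
zdir b [ 0.     0.706 -0.708] ydir b [1.    0.004 0.004] F b [ 0.43  -0.103  0.797] q [-0.768  0.647 -0.248  1.111  0.675  0.925]
0.45 [0.005 0.016 0.03 ] [ 0.001 -0.   ]
0.58 [0.009 0.031 0.06 ] [ 0.001 -0.   ]
0.71 [0.015 0.051 0.088] [ 0.001 -0.   ]
0.83 [0.021 0.073 0.113] [ 0.001 -0.   ]
0.96 [0.029 0.099 0.135] [ 0.001 -0.   ]
1.09 [0.037 0.127 0.157] [-0.042  0.012]
1.22 [0.046 0.158 0.176] [-0.103  0.03 ]
1.34 [0.056 0.191 0.19 ] [-0.165  0.048]
1.47 [0.066 0.226 0.201] [-0.226  0.066]
1.60 [0.076 0.261 0.206] [-0.287  0.084]
```

View pics/s4.png

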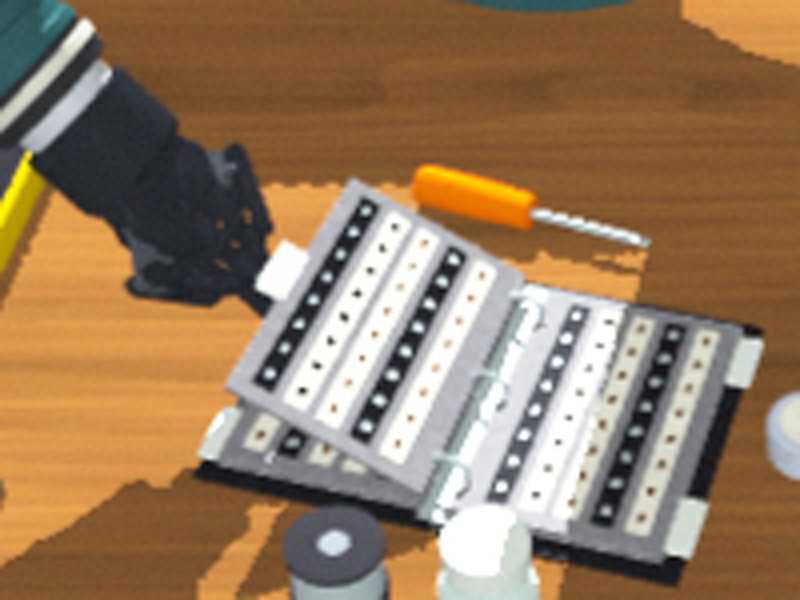

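The fingertips are under the tab (crop 270,290) and nothing has been touched yet. Now I turn the leaf.

Request:
{"name": "step_arm", "arguments": {
  "commands": [
    {"tx":0.004,"ty":0.014,"tz":0.03,"rx":0,"ry":0,"rz":0},
    {"tx":0.009,"ty":0.031,"tz":0.06,"rx":0,"ry":0,"rz":0},
    {"tx":0.015,"ty":0.051,"tz":0.088,"rx":0,"ry":0,"rz":0},
    {"tx":0.021,"ty":0.073,"tz":0.113,"rx":0,"ry":0,"rz":0},
    {"tx":0.029,"ty":0.099,"tz":0.135,"rx":0,"ry":0,"rz":0}
  ]
}}

```text
clock: 9.22
tool_pos: [0.5262, -0.1101, 0.1015]
ee_rot: [-0.229, 0.738, 0.556, 0.306]
wrist_force: [-0.5, -2.5, -0.5]
finger_gap: 0.003
grasp_force: 0.9
```

```bash
python3 plan.py 1.0 2.2 12 .108 0
python3 - <<'E'
from h import *
np.set_printoptions(precision=4,suppress=True)
a=viewer.camera("scene"); cv2.imwrite("pics/s5.png",cv2.resize(a[150:300,180:380],(800,600),interpolation=2))
for n in ["leaf_tab","book"]:
  for r in viewer.tip_of(n,"scene")[:2]:
    w=world(r["position"],"scene"); d=w[:2]-B; print(n,r["confidence"],d@ex,d@ey,w[2],np.arctan2(w[2]-.013,-d@ey))
E
```

```text
t 9.225 tcp b 0.00015582340948182088 -0.08233042299947549 0.1015288906936867 tip b 0.00017168330995137858 -0.0724354330489815 0.09162490551886034
zdir b [ 0.001  0.707 -0.707] ydir b [1.    0.001 0.003] F b [ 0.195 -2.575 -0.488] q [-0.704  0.56  -0.239  1.158  0.702  1.005]
1.00 [0.003 0.011 0.008] [ 0. -0.]
1.11 [0.01  0.036 0.027] [-0.052  0.015]
1.22 [0.018 0.063 0.043] [-0.104  0.03 ]
1.33 [0.026 0.091 0.056] [-0.157  0.046]
1.44 [0.034 0.12  0.065] [-0.209  0.061]
1.55 [0.043 0.15  0.072] [-0.262  0.076]
1.65 [0.052 0.18  0.074] [-0.314  0.091]
1.76 [0.061 0.211 0.074] [-0.366  0.106]
1.87 [0.07  0.241 0.07 ] [-0.419  0.122]
1.98 [0.078 0.27  0.063] [-0.471  0.137]
2.09 [0.086 0.296 0.05 ] [-0.48   0.139]
2.20 [0.093 0.32  0.035] [-0.48   0.139]
leaf_tab 0.93 -0.0027990453684119455 -0.08636082634746944 0.13007368501636335 0.9352383154694222
book 0.93 -0.004732347378527704 -0.00018484791399241395 -0.002497816764262956 -1.5588695404637711
book 0.37 0.15056029972886706 0.05198927433360858 0.002161015929719439 -2.936051907179173
```

View pics/s5.png

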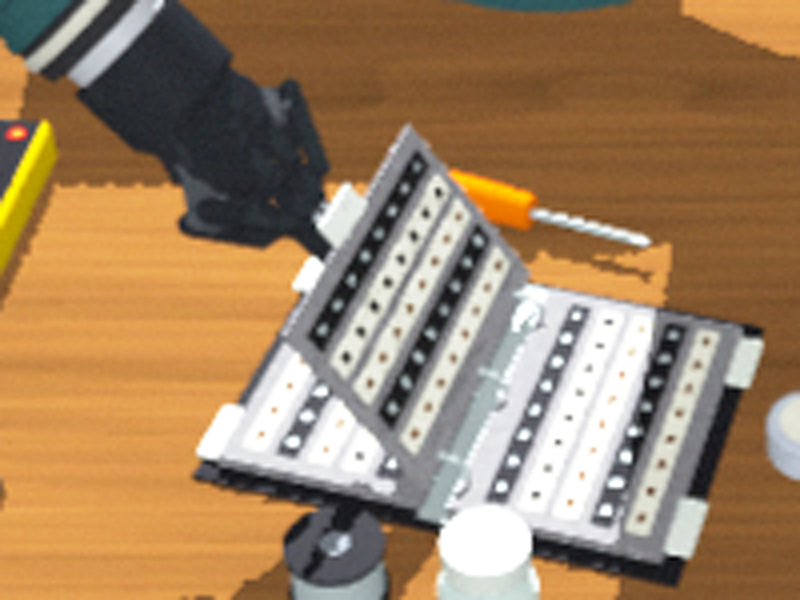

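The leaf is turning cleanly, now at about 0.95 rad (tab at crop 340,215). The next leaf is flat and the binder is still.

Request:
{"name": "step_arm", "arguments": {
  "commands": [
    {"tx":0.01,"ty":0.036,"tz":0.027,"rx":-0.05,"ry":0.015,"rz":0},
    {"tx":0.018,"ty":0.063,"tz":0.043,"rx":-0.1,"ry":0.03,"rz":0},
    {"tx":0.026,"ty":0.091,"tz":0.056,"rx":-0.155,"ry":0.045,"rz":0},
    {"tx":0.034,"ty":0.12,"tz":0.065,"rx":-0.21,"ry":0.06,"rz":0},
    {"tx":0.043,"ty":0.15,"tz":0.072,"rx":-0.26,"ry":0.075,"rz":0},
    {"tx":0.052,"ty":0.18,"tz":0.074,"rx":-0.31,"ry":0.09,"rz":0},
    {"tx":0.061,"ty":0.211,"tz":0.074,"rx":-0.365,"ry":0.105,"rz":0},
    {"tx":0.07,"ty":0.241,"tz":0.07,"rx":-0.42,"ry":0.12,"rz":0},
    {"tx":0.078,"ty":0.27,"tz":0.063,"rx":-0.47,"ry":0.135,"rz":0},
    {"tx":0.078,"ty":0.27,"tz":0.063,"rx":-0.48,"ry":0.14,"rz":0}
  ]
}}

```text
clock: 10.62
tool_pos: [0.5569, -0.0013, 0.1254]
ee_rot: [-0.0, 0.798, 0.602, -0.001]
wrist_force: [-1.1, -0.1, -0.6]
finger_gap: -0.001
grasp_force: 0.0
```

```bash
python3 plan.py 2.0 3.14 11 .108 0
python3 - <<'E'
from h import *
np.set_printoptions(precision=4,suppress=True)
a=viewer.camera("scene"); cv2.imwrite("pics/s6.png",cv2.resize(a[150:300,220:420],(800,600),interpolation=2))
for n in ["leaf_tab","book"]:
  for r in viewer.tip_of(n,"scene")[:2]:
    w=world(r["position"],"scene"); d=w[:2]-B; print(n,r["confidence"],d@ex,d@ey,w[2],np.arctan2(w[2]-.013,-d@ey))
E
```

```text
t 10.625 tcp b -0.0006547478757514808 0.03068854216756291 0.12542835213708683 tip b -0.0006727749299836049 0.030676540597710543 0.1114283688875384
zdir b [-0.001 -0.001 -1.   ] ydir b [ 1.     0.004 -0.001] F b [-0.988 -0.395 -0.596] q [-0.148  0.381 -0.208  0.983 -0.001  1.701]
2.00 [0.003 0.003 0.002] [ 0.001 -0.   ]
2.11 [ 0.01   0.029 -0.012] [ 0.001 -0.   ]
2.23 [ 0.017  0.054 -0.029] [ 0.001 -0.   ]
2.34 [ 0.024  0.077 -0.049] [ 0.001 -0.   ]
2.46 [ 0.03   0.097 -0.071] [ 0.001 -0.   ]
2.57 [ 0.035  0.115 -0.096] [ 0.001 -0.   ]
2.68 [ 0.039  0.13  -0.122] [ 0.001 -0.   ]
2.80 [ 0.043  0.142 -0.15 ] [ 0.001 -0.   ]
2.91 [ 0.046  0.151 -0.18 ] [ 0.001 -0.   ]
3.03 [ 0.047  0.156 -0.21 ] [ 0.001 -0.   ]
3.14 [ 0.048  0.159 -0.241] [ 0.001 -0.   ]
leaf_tab 0.96 -0.0022452295714863717 0.05728542212626433 0.14786774547162226 1.9724573840722197
book 0.87 -0.0028059209928521867 0.0017471706176617563 -0.0027127255214556773 -1.6815360423611312
```

View pics/s6.png

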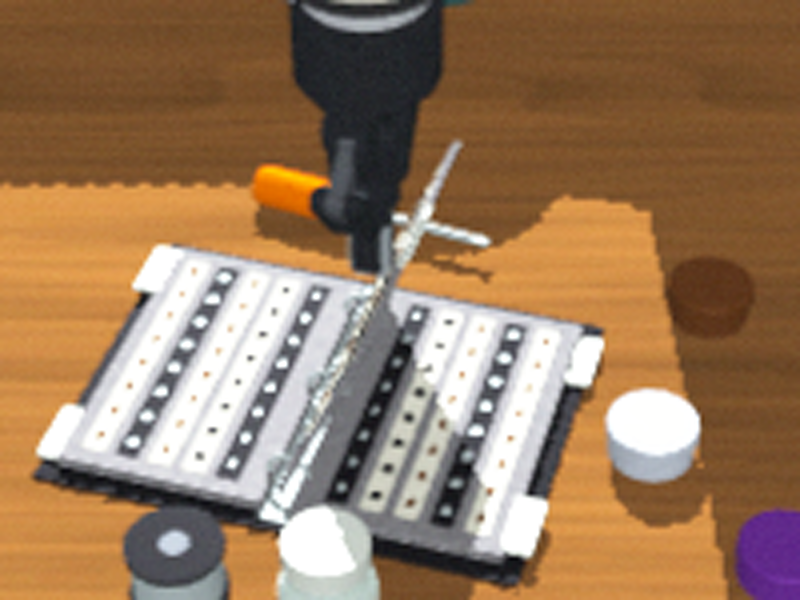

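The leaf is past upright at about 1.97 rad, and the next leaf is flat. Now I press it down with the tool vertical.

Request:
{"name": "step_arm", "arguments": {
  "commands": [
    {"tx":0.01,"ty":0.029,"tz":-0.012,"rx":0,"ry":0,"rz":0},
    {"tx":0.017,"ty":0.054,"tz":-0.029,"rx":0,"ry":0,"rz":0},
    {"tx":0.024,"ty":0.077,"tz":-0.049,"rx":0,"ry":0,"rz":0},
    {"tx":0.03,"ty":0.097,"tz":-0.071,"rx":0,"ry":0,"rz":0},
    {"tx":0.035,"ty":0.115,"tz":-0.096,"rx":0,"ry":0,"rz":0},
    {"tx":0.039,"ty":0.13,"tz":-0.122,"rx":0,"ry":0,"rz":0},
    {"tx":0.043,"ty":0.142,"tz":-0.15,"rx":0,"ry":0,"rz":0},
    {"tx":0.046,"ty":0.151,"tz":-0.18,"rx":0,"ry":0,"rz":0},
    {"tx":0.047,"ty":0.156,"tz":-0.21,"rx":0,"ry":0,"rz":0},
    {"tx":0.048,"ty":0.157,"tz":-0.225,"rx":0,"ry":0,"rz":0}
  ]
}}

```text
clock: 12.02
tool_pos: [0.576, 0.0603, 0.035]
ee_rot: [-0.0, 0.799, 0.601, -0.0]
wrist_force: [-0.1, 1.4, 0.3]
finger_gap: 0.001
grasp_force: 0.2
```

Request:
{"name": "step_arm", "arguments": {
  "commands": [
    {"tx":0,"ty":0,"tz":-0.005,"rx":0,"ry":0,"rz":0},
    {"tx":0,"ty":0,"tz":-0.01,"rx":0,"ry":0,"rz":0},
    {"tx":0,"ty":0,"tz":-0.014,"rx":0,"ry":0,"rz":0},
    {"tx":0,"ty":0,"tz":-0.014,"rx":0,"ry":0,"rz":0}
  ]
}}

```text
clock: 12.52
tool_pos: [0.5764, 0.0602, 0.0305]
ee_rot: [0.0, 0.799, 0.601, -0.0]
wrist_force: [-0.1, -0.3, -0.3]
finger_gap: -0.001
grasp_force: 0.0
```

Run:
```python
from h import *
np.set_printoptions(precision=4,suppress=True); st()
```

```text
t 12.525 tcp b 0.0008612592597221379 0.09517097384232827 0.030450802178557158 tip b 0.0008643332236980975 0.09516800880813717 0.016450802830010113
zdir b [ 0.0002 -0.0002 -1.    ] ydir b [1.     0.0021 0.0002] F b [-0.034  -0.3292 -0.297 ] q [-0.0365  0.5001 -0.2957  0.7749 -0.0003  1.8149]
```

Request:
{"name": "step_arm", "arguments": {
  "commands": [
    {"tx":0,"ty":0,"tz":-0.003,"rx":0,"ry":0,"rz":0},
    {"tx":0,"ty":0,"tz":-0.005,"rx":0,"ry":0,"rz":0},
    {"tx":0,"ty":0,"tz":-0.005,"rx":0,"ry":0,"rz":0}
  ]
}}

```text
clock: 12.9
tool_pos: [0.5765, 0.0602, 0.029]
ee_rot: [0.0, 0.799, 0.601, 0.0]
wrist_force: [-3.1, -0.3, 8.4]
finger_gap: -0.003
grasp_force: 4.6
```

There is 8 N of firm contact at the flat-leaf height. I lift off and check.

Request:
{"name": "step_arm", "arguments": {
  "commands": [
    {"tx":0,"ty":0,"tz":0.03,"rx":0,"ry":0,"rz":0},
    {"tx":0,"ty":0,"tz":0.15,"rx":0,"ry":0,"rz":0},
    {"tx":0,"ty":0,"tz":0.3,"rx":0,"ry":0,"rz":0},
    {"tx":-0.1,"ty":-0.1,"tz":0.45,"rx":0,"ry":0,"rz":0},
    {"tx":-0.2,"ty":-0.25,"tz":0.5,"rx":0,"ry":0,"rz":0},
    {"tx":-0.3,"ty":-0.4,"tz":0.5,"rx":0,"ry":0,"rz":0},
    {"tx":-0.35,"ty":-0.5,"tz":0.5,"rx":0,"ry":0,"rz":0},
    {"tx":-0.35,"ty":-0.6,"tz":0.5,"rx":0,"ry":0,"rz":0}
  ]
}}

```text
clock: 13.9
tool_pos: [0.4347, -0.181, 0.2297]
ee_rot: [0.001, 0.799, 0.601, 0.0]
wrist_force: [2.3, -0.9, -0.2]
finger_gap: 0.001
grasp_force: 0.0
```

Run:
```python
from h import *
np.set_printoptions(precision=4,suppress=True); st()
for c in ["scene","top"]:
  a=viewer.camera(c); cv2.imwrite(f"pics/{c}7.png",a)
  for n in ["leaf_tab","book","tin","driver","jar","solder"]:
    for r in viewer.tip_of(n,c)[:3]:
      w=world(r["position"],c); d=w[:2]-B; print(c,n,round(r["confidence"],2),w,"b",d@ex,d@ey)
o=cv2.imread("pics/top0.png");cv2.imwrite("pics/f.png",np.hstack([cv2.resize(cv2.imread("pics/scene7.png")[150:300,220:440],(400,600//2),interpolation=2),cv2.resize(cv2.imread("pics/top7.png")[160:340,190:430],(400,300),interpolation=2)]))
```

```text
t 13.9 tcp b -0.06790974335917838 -0.17592423165999388 0.22973452312759615 tip b -0.06788919601813796 -0.17593302922872464 0.2157345409701232
zdir b [ 0.0015 -0.0006 -1.    ] ydir b [1.     0.0023 0.0015] F b [ 2.4603 -0.2005 -0.2374] q [-0.5677  0.1754 -0.2091  1.1848 -0.0002  1.2835]
scene leaf_tab 0.66 [0.5869 0.1063 0.0153] b -0.0018895519020958307 0.1424768111148552
scene book 0.64 [ 0.5495 -0.0282  0.0007] b -0.00030776527049339075 0.0028375354021212373
scene book 0.61 [ 0.6913 -0.1055  0.0015] b 0.1574649552034185 -0.03186225763111196
scene tin 0.92 [0.5909 0.1587 0.0024] b -0.012662336214732938 0.19384025884015968
scene tin 0.69 [0.6838 0.2205 0.0007] b 0.059232868642605505 0.2791345675656671
scene tin 0.65 [ 0.4672  0.2009 -0.0022] b -0.14322114387872678 0.19990990379275547
scene driver 0.88 [ 0.3874 -0.0069  0.0022] b -0.16192805348853515 -0.021949002253797298
scene driver 0.51 [ 0.6937 -0.1064  0.0014] b 0.16002560004387764 -0.03203554728853275
scene driver 0.19 [0.588  0.1569 0.0035] b -0.014967882346211677 0.19128024256334808
scene jar 0.63 [ 0.7093 -0.0263  0.0028] b 0.
[... 258 characters left out ...]
15490888254849045 0.05114269069975594
top leaf_tab 0.44 [0.5693 0.0324 0.0114] b 0.0017882539694597359 0.06650236171179669
top book 0.85 [ 0.5491 -0.0307  0.0009] b -2.6116032809556913e-05 0.00034199065758762175
top tin 0.91 [ 0.4686  0.2008 -0.0007] b -0.14190154960273685 0.2001518960835392
top tin 0.89 [0.6794 0.2163 0.0039] b 0.0562337931722615 0.2738138556072911
top tin 0.78 [0.5939 0.1553 0.0003] b -0.008811981185221475 0.19144544163611982
top driver 0.58 [ 0.39   -0.0068 -0.0018] b -0.15949379127471303 -0.02110251402793243
top jar 0.96 [ 0.7087 -0.0291  0.0024] b 0.15278982593985332 0.04641531758591969
top solder 0.97 [ 0.6933 -0.1023  0.0021] b 0.15849479182210202 -0.02818562547371054
```

View pics/f.png

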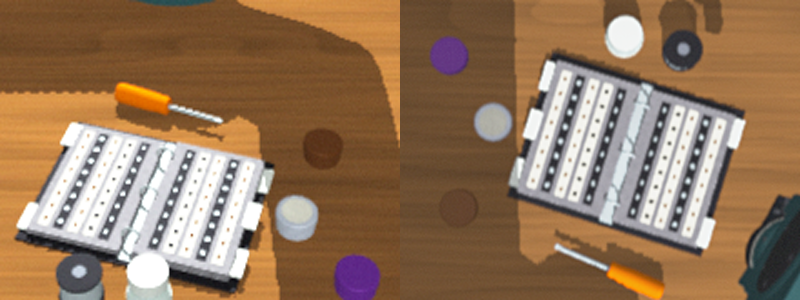

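The leaf lies flat on the left, with its tab at (532,125) in the right half. The tin stands clear at (493,122), and the next leaf, binder and bystanders are where they were. I'm handing in.

```bash
python3 -c "
from cell import job_done
print(job_done())"
```

```text
the job is handed in; nothing more can be done
None
```

The job is handed in: the tin stands upright on the bench, about 18 mm clear of the binder, and the leaf is turned and pressed flat on the left-hand page; in the last pictures the next leaf, the binder and the other things had not moved.

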